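Put up the glare screen beside the microscope

TASK

Put up the microscopist's glare screen: while it is still in its rack, push its folding strut out until it meets its stop and lean on it there with about 1 kg of push (10 N; never over 18 N) for a second, to be sure it is home. Then lift the screen out of the rack, strut still fully out, and stand it gently on the rubber mat with its whole foot, strut included, on the mat. Leave the bottle, the mouse and the slide box where they are.

Things in the scene. Friction and masses are not known exactly. Their poses are not given: they have to be found in the camera images.
- screen_center (a point): centre of the glare screen: upright grey panel, 200 mm long (its y), 12 mm thick (its x), 135 mm tall (z), about 0.8 kg with the strut; point half-way up and along. x points out of the strut side (roughly away from the robot). Its top edge is free for a pinch across the 12 mm. It stands loose in the rack, 8 mm above the bench, 1.5 mm play on either face, 2 mm at either end
- screen_hinge (a point): the strut's upright hinge axis, at x = +12 mm, y = +50 mm from the screen's centre, at the centre's height; same axes as the screen. The hinge is stiff (0.22 N m, about 3 N at 75 mm from the axis) and the strut stays where it is left
- strut (a joint): how far the strut has swung, from its hinge block's folded end (0) to its stop (1.40 rad). Folded, it points to the screen's -y; it opens towards the screen's +x (counter-clockwise from above). It starts ajar. The hinge block is set differently on every screen: the strut's true angle from the folded line is this reading give or take 0.3 rad, so where it will meet its stop must be felt
- strut_spot (a point): on the screen, at its lower edge's level: where the strut's free end comes to, within 30 mm, when fully out. The strut is a flat aluminium plate 100 mm long from hinge axis to free edge, 6 mm thick (3 mm either side of the axis line), from the lower edge up to 115 mm above it. To open it, a finger goes down between screen and strut (0.56 to 1.32 rad apart) and pushes its inner face
- foot_left (a point): lower edge of the screen at its +y end
- foot_right (a point): lower edge of the screen at its -y end
- rack: fixed black storage rack: two upright channels 88 mm tall, with a floor 8 mm up, hold the last 22 mm of either end of the screen, open at the top; the 156 mm between them is free. 220 mm long (its y), channels 31 mm deep (x), a tie bar 6 mm high on its -x side. Origin on the bench under the stored screen's centre, same axes as the stored screen
- mat_top (a point): centre of the upper face of the black rubber mat fixed on the bench, 190 mm (x) by 270 mm (y), 4 mm thick
- oil_bottle: small amber immersion-oil bottle, 32 mm across, 75 mm tall, black cap; origin under its centre; a bystander to leave alone
- mouse: black computer mouse, 100 x 58 mm, 32 mm high; origin under its centre; a bystander to leave alone
- slide_box: closed white slide box with a grey lid, 100 x 85 mm, 35 mm high; origin under its centre; a bystander to leave alone

How it is judged:
By the outcome, as a careful person would: the job done as asked, in the order asked, and still so for the second after the job is handed in, with the robot touching nothing.
It also fails if it takes over 72 s, if anything falls off the work surface, if the arm or the gripper's body presses on something with over 40 N, if the wrist force passes 120 N, or if a joint passes its speed limit or range.

ROBOT

A 6-joint arm with a two-finger parallel gripper is mounted at the origin on the work surface. World frame = base frame: x ahead of the robot, y to its left, z up, the work surface at z = 0. Lengths are in m, angles in rad, forces in N, time in s.
With the tool pointing down it reaches from about 0.35 to 0.775 m from the base axis. Payload 5.5 kg.
Tool frame: the origin (TCP) lies midway between the tips of the shut fingers; the grasp point (between the pads) lies 19 mm behind it; z points along the fingers, x is the direction in which the jaws open and shut, and the axes are right-handed (so a half turn about z gives the same grasp; the last joint's range is limited). The gripper opens to 85 mm and grips with 20 to 120 N. Pads are 22 mm wide; open, the fingers measure 114 mm over their backs; the gripper's body (76 mm by 85 mm) begins 54 mm behind the grasp point. The pads swing forward as they close: fully open they stand 13 mm farther back than shut.
Start: joints at [-1.394, 0.313, 0.046, 1.304, 0, 1.431], TCP at [0.179, -0.546, 0.231] pointing down, gripper open.
Joint ranges: [-2.76, 2.76], [-0.86, 1.69], [-1.03, 1.26], [-2.2, 2.34], [-1.47, 1.5], [-3.14, 3.14]. Speed limits (rad/s): [2.57, 2.57, 3.14, 3.14, 3.14, 3.14].

INTERFACE

Orientations are given as a unit quaternion [w, x, y, z].
In Python, from workcell import env gives the robot as it stands.
- The arm moves only by the tool servo_tool, never from a script. Its argument "targets" is a list of rows, each an object with "xyz": the shift along the tool's x, y, z in m, a list of three; "twist": the turn, a rotation vector about the tool's x, y, z in rad, a list of three; "jaw": the opening, from 0 (shut) to 1 (fully open). A call has 1 to 12 rows; each row is the pose to reach, as a shift and turn from the pose commanded when the call began, along the tool's axes at that moment; what a row does not reach only later rows make up. A row lasts 1/12 s, in which the tool goes at most 41.7 mm and 7.16 degrees, less where a joint would pass 70% of its speed; a pose out of reach is approached as far as the arm can. A call with a gripper value outside its range is refused whole. The fingers move at their own pace and stop on an object; "squeeze" is the grip in N (left out, the last holds). Time passes only in rows, so rows that repeat a pose let the fingers close. It gives the time, the measured TCP pose, the force and the opening at its end, in the units of the state.
- env.get_state(): the state, without advancing time (a new reading comes with each control period).
- env.read_camera(name): name is "scene" or "top" or "wrist"; returns a dict with "color" (400x640x3 uint8, red, green, blue), "depth" (400x640 float32, m along the optical axis (not along the pixel's ray), 0 where there is no reading), "fx", "fy", "cx", "cy" (pixels), "eye" and "attitude" of the camera in the world. Camera axes: x right, y down, z forward; pixel columns grow to the right and rows downward; lengths in m; the calibration is good to about 2 mm. A picture is of the moment at which its call begins.
- env.hand_in(): hands the job in, once; it reports no verdict.
The state is a dict: "clock": time; "joint_pos": joint angles; "qvel": joint speeds; "tau": joint torques, N m; "tcp_pos": TCP position; "orientation": TCP orientation; "wrist_force": force on the tool from outside, world axes, zero at the start; "ft_torque": the same for the moment, N m; "finger_gap": finger opening in m.
Only numpy, scipy, OpenCV 4.12 (cv2) and the standard library are available. Lean on these libraries where they do the work, as an engineer would, in place of code of your own. Each camera call takes 0.05 s, during which the arm holds its last target. There are 200 camera calls.

## Working session

There is one attempt and no reset: what is moved stays moved. The work goes in short steps, Python scripts to look and compute and a tool call to move; the robot and the scene stay as the last step left them, time stands still between calls to the robot, and variables do not carry over. Pictures are saved under pics/ and viewed, about 8 in all and at most 12, crops included, and the job is handed in when it is done.

Besides the shell and the picture viewer there is one more tool, called after "Emit:" as a command line: name --argument value ..., lists and objects as JSON in quotes. servo_tool: Moves the arm, as the interface text tells. Its arguments: {"type":"object","properties":{"targets":{"type":"array","items":{"type":"object","properties":{"xyz":{"type":"array","items":{"type":"number"}},"twist":{"type":"array","items":{"type":"number"}},"jaw":{"type":"number"}}}},"squeeze":{"type":"number"}},"required":["targets"]}

```bash
ls; mkdir -p pics
cat > h.py <<'E'
import numpy as np,cv2
from scipy.spatial.transform import Rotation as R
from workcell import env
def rot(q): return R.from_quat([q[1],q[2],q[3],q[0]]).as_matrix()
def cam(n):
    c=env.read_camera(n); a=np.array(c["attitude"],float)
    c["R"]=a if a.shape==(3,3) else rot(a); c["eye"]=np.array(c["eye"]); return c
def cloud(c):
    v,u=np.mgrid[0:400,0:640]; d=c["depth"]
    p=np.stack([(u-c["cx"])/c["fx"]*d,(v-c["cy"])/c["fy"]*d,d],-1)
    w=p@c["R"].T+c["eye"]; w[d==0]=np.nan; return w
def proj(c,P):
    p=(np.asarray(P)-c["eye"])@c["R"]; return np.stack([p[...,0]/p[...,2]*c["fx"]+c["cx"],p[...,1]/p[...,2]*c["fy"]+c["cy"]],-1)
def ray(c,u,v,z):
    d=np.array([(u-c["cx"])/c["fx"],(v-c["cy"])/c["fy"],1])@c["R"].T
    return c["eye"]+d*(z-c["eye"][2])/d[2]
def save(n,im): cv2.imwrite("pics/"+n,im[...,::-1])
E
python3 - <<'E'
from h import *
s=env.get_state();print(s)
for n in("scene","top"):
    c=cam(n);save(n+"0.png",c["color"]);np.savez("/tmp/"+n,**c)
    print(n,c["eye"],c["R"].round(3).tolist(),c["fx"],c["cx"],c["cy"],(c["depth"]>0).mean())
    w=cloud(c)
E
```

```text
pics
{'clock': 0.0, 'joint_pos': array([-1.39359847e+00,  3.13991963e-01,  4.49726565e-02,  1.30358422e+00,
        1.54817799e-05,  1.43120101e+00]), 'qvel': array([ 0.00011189,  0.00073167, -0.00061884,  0.00056805, -0.00070273,
        0.00165361]), 'tau': array([-1.03455488e-05, -4.80628574e+01,  2.98531616e+01,  1.94321678e-02,
       -1.02094295e-04, -5.61138464e-06]), 'tcp_pos': array([ 0.17903222, -0.54588475,  0.23041108]), 'orientation': array([-6.32391565e-04,  8.09790045e-01, -5.86719070e-01, -6.45470629e-04]), 'wrist_force': array([-0.47854852, -0.64860495,  0.03487448]), 'ft_torque': array([ 0.00097062, -0.01460334, -0.01348684]), 'finger_gap': 0.08530189723041673}
scene [1.25371327 0.71033982 0.70344265] [[-0.727, 0.394, -0.562], [0.686, 0.393, -0.612], [-0.02, -0.831, -0.556]] 420.0775531907737 319.2928977810736 202.00532588485078 0.9960078125
top [0.53277732 0.00482534 1.31679351] [[0.024, -0.998, 0.054], [-1.0, -0.024, 0.004], [-0.002, -0.054, -0.999]] 470.5036902340058 317.83534675200286 193.09011670930954 0.99598046875
```

```bash
python3 -c "
import cv2,numpy as np
a=cv2.imread('pics/top0.png');cv2.imwrite('pics/t.png',a)"
```

```text
(no output)
```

View pics/top0.png

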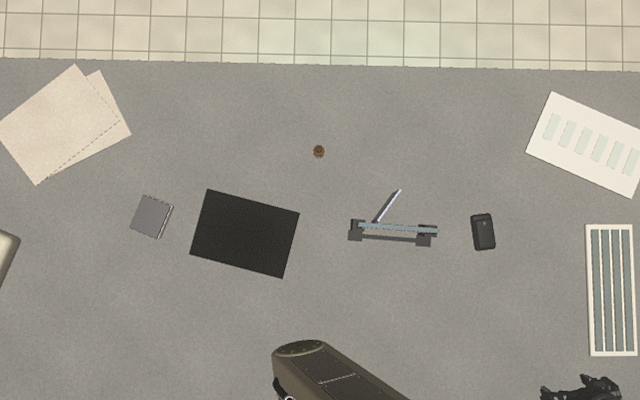

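View pics/scene0.png

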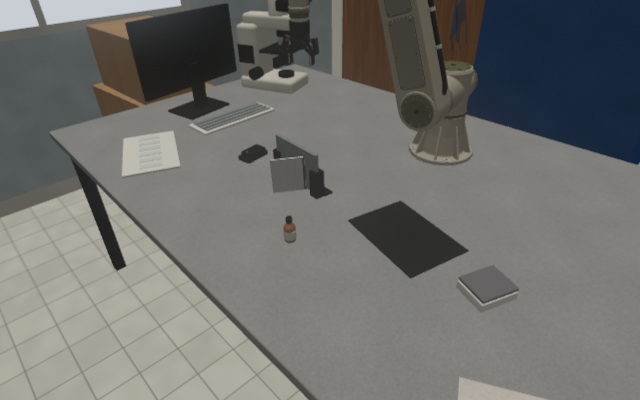

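Top view: screen at columns 355–438, row ~228; strut from (377,222) to (400,190); mat corners (208,189), (299,213), (283,278), (190,254); bottle (319,151), mouse (483,231), slide box (152,216). In the scene view the strut is open towards the camera.

Run:
```python
from h import *
def line(p):
    m=np.median(p,0);q=p-p.mean(0);_,s,v=np.linalg.svd(q,full_matrices=False);d=v[0]*np.sign(v[0][1]);t=q@d
    return p.mean(0),d,t.min(),t.max(),(q@v[1]).std()
for n in("top","scene"):
    c=dict(np.load(f"/tmp/{n}.npz"));w=cloud(c);z=w[...,2]
    box=(w[...,0]>.35)&(w[...,0]<.75)&(w[...,1]>-.3)&(w[...,1]<-.04)
    h=np.histogram(z[box],np.arange(.02,.18,.01));print(n,list(zip(h[1].round(2),h[0])))
    for nm,a,b in(("edge",.136,.155),("strut",.112,.131)):
        p=w[box&(z>a)&(z<b)]
        if nm=="strut" and n=="top": print(p.round(3)[::4].tolist())
        if len(p)>5:
            m,d,t0,t1,s=line(p[:,:2]);print(nm,len(p),m,d,"ends",m+d*t0,m+d*t1,s,np.median(p[:,2]))
c=dict(np.load("/tmp/top.npz"))
g=c["color"].max(-1);mk=((g<55)*255).astype(np.uint8)
cs,_=cv2.findContours(mk,0,2)
for k in cs:
    if cv2.contourArea(k)>100:
        r=cv2.minAreaRect(k);print(cv2.contourArea(k),r,[ray(c,*q,.004)[:2].round(4).tolist() for q in cv2.boxPoints(r)])
im=c["color"][170:260,330:450];save("crop.png",cv2.resize(im,None,fx=6,fy=6,interpolation=cv2.INTER_CUBIC))
```

```text
top [(np.float64(0.02), np.int64(23)), (np.float64(0.03), np.int64(23)), (np.float64(0.04), np.int64(28)), (np.float64(0.05), np.int64(22)), (np.float64(0.06), np.int64(22)), (np.float64(0.07), np.int64(26)), (np.float64(0.08), np.int64(149)), (np.float64(0.09), np.int64(58)), (np.float64(0.1), np.int64(16)), (np.float64(0.11), np.int64(45)), (np.float64(0.12), np.int64(95)), (np.float64(0.13), np.int64(50)), (np.float64(0.14), np.int64(339)), (np.float64(0.15), np.int64(0)), (np.float64(0.16), np.int64(0))]
edge 385 [ 0.51550254 -0.19076173] [0.05519107 0.99847581] ends [ 0.51000155 -0.29028162] [ 0.5209183  -0.09278388] 0.003449749644655624 0.14268564379072046
[[0.613, -0.197, 0.122], [0.607, -0.194, 0.125], [0.605, -0.194, 0.125], [0.602, -0.194, 0.123], [0.6, -0.195, 0.119], [0.594, -0.185, 0.122], [0.592, -0.185, 0.122], [0.589, -0.184, 0.124], [0.587, -0.185, 0.12], [0.582, -0.175, 0.122], [0.579, -0.175, 0.123], [0.576, -0.175, 0.123], [0.574, -0.175, 0.121], [0.571, -0.175, 0.12], [0.569, -0.172, 0.126], [0.564, -0.163, 0.119], [0.561, -0.163, 0.121], [0.558, -0.162, 0.124], 
[... 1149 characters left out ...]
52693515 -0.09117669] 0.0038456168794956578 0.14034544489564643
strut 334 [ 0.54055651 -0.17466061] [0.06294859 0.99801677] ends [ 0.53305954 -0.29352104] [ 0.54588511 -0.09017841] 0.02652546053494432 0.11933735003461166
104.0 ((278.6404724121094, 387.7247619628906), (20.351961135864258, 7.525984764099121), 57.9946174621582) [[0.0857, 0.1278], [0.0968, 0.1107], [0.0513, 0.0799], [0.0402, 0.097]]
754.5 ((579.0, 387.0), (24.0, 76.0), 90.0) [[0.1202, -0.6124], [0.1253, -0.8199], [0.0611, -0.8192], [0.056, -0.6123]]
6252.0 ((244.13894653320312, 233.21026611328125), (95.72313690185547, 67.48158264160156), 14.782724380493164) [[0.4269, 0.3624], [0.6095, 0.3212], [0.5474, 0.0606], [0.3659, 0.1035]]
```

View pics/crop.png

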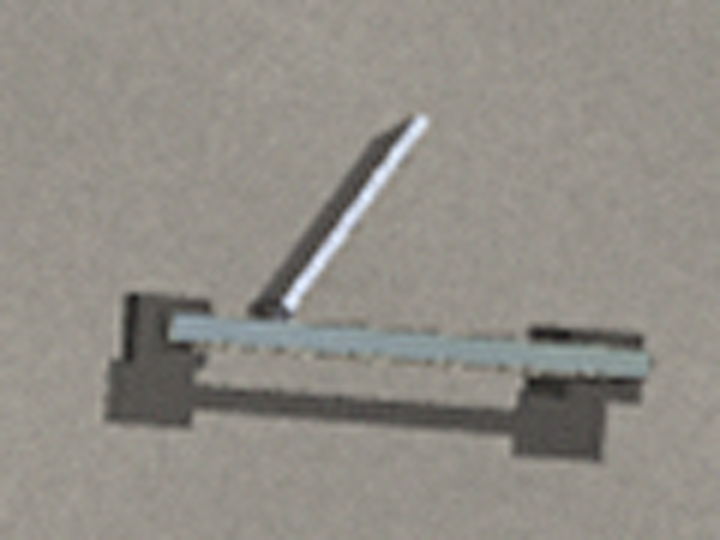

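Emit:
servo_tool --targets '[{"xyz":[-0.016,-0.04,0],"twist":[0,0,-0.05],"jaw":0},{"xyz":[-0.032,-0.08,0],"twist":[0,0,-0.1],"jaw":0},{"xyz":[-0.049,-0.119,0],"twist":[0,0,-0.15],"jaw":0},{"xyz":[-0.065,-0.159,0],"twist":[0,0,-0.2],"jaw":0},{"xyz":[-0.082,-0.199,0],"twist":[0,0,-0.25],"jaw":0},{"xyz":[-0.098,-0.239,0],"twist":[0,0,-0.3],"jaw":0},{"xyz":[-0.114,-0.279,0],"twist":[0,0,-0.36],"jaw":0},{"xyz":[-0.13,-0.319,0],"twist":[0,0,-0.41],"jaw":0},{"xyz":[-0.147,-0.358,0],"twist":[0,0,-0.46],"jaw":0},{"xyz":[-0.163,-0.398,0],"twist":[0,0,-0.51],"jaw":0},{"xyz":[-0.18,-0.438,0],"twist":[0,0,-0.56],"jaw":0},{"xyz":[-0.196,-0.478,0],"twist":[0,0,-0.61],"jaw":0}]'

```text
clock: 1.1
tcp_pos: [0.5606, -0.2201, 0.2309]
orientation: [0.0, 0.949, -0.315, -0.0]
wrist_force: [0.2, -1.3, 0.5]
finger_gap: 0.0
```

Run:
```python
from h import *
c=cam("wrist");s=env.get_state();print(s["tcp_pos"],s["orientation"],s["wrist_force"],c["eye"])
save("w1.png",c["color"]);w=cloud(c);z=w[...,2];T=s["tcp_pos"]
b=(w[...,0]>.4)&(w[...,0]<.72)&(w[...,1]>-.35)&(w[...,1]<-.03)
for nm,a,bb in(("edge",.137,.15),("strut",.116,.129)):
    m=b&(z>a)&(z<bb)
    if nm=="strut": m&=w[...,0]>.54
    p=w[m][:,:2];print(nm,m.sum())
    if m.sum()>10:
        vx,vy,x,y=cv2.fitLine(p.astype(np.float32),cv2.DIST_HUBER,0,.01,.01).ravel();t=(p-[x,y])@[vx,vy]
        print(vx,vy,x,y,[x,y]+np.percentile(t,1)*np.array([vx,vy]),[x,y]+np.percentile(t,99)*np.array([vx,vy]))
```

```text
[ 0.56569528 -0.2151467   0.23039885] [-0.00208416  0.95034309 -0.31119557  0.00098987] [ 3.99492392  0.48874694 -0.07376033] [ 0.6013376  -0.16537003  0.3731582 ]
edge 3188
0.05915353 0.9982489 0.520104 -0.16105428 [ 0.51555537 -0.23781485] [ 0.52407642 -0.09401726]
strut 865
0.8177293 -0.575603 0.5766818 -0.17383704 [ 0.54047769 -0.14835282] [ 0.61254369 -0.19908037]
```

View pics/w1.png

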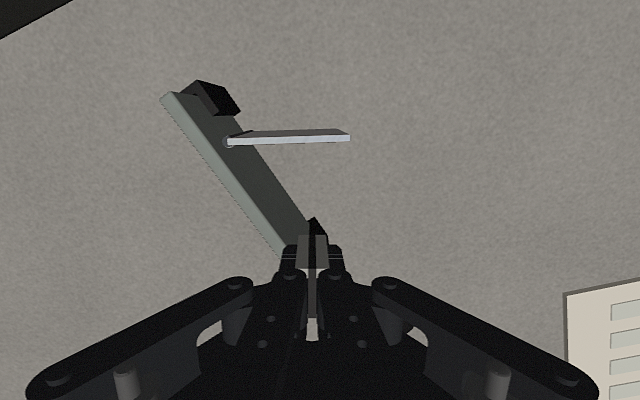

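Wrist view: strut from (228,141) to (350,137), screen's top edge from (165,95) to (290,255), fingertips at (312,245), ahead of which is the free space between them. Strut is ~0.99 rad open. I'll descend.

Emit:
servo_tool --targets '[{"xyz":[0,0,0.03],"jaw":0},{"xyz":[0,0,0.06],"jaw":0},{"xyz":[0,0,0.09],"jaw":0},{"xyz":[0,0,0.115],"jaw":0},{"xyz":[0,0,0.13],"jaw":0},{"xyz":[0,0,0.14],"jaw":0},{"xyz":[0,0,0.14],"jaw":0},{"xyz":[0,0,0.14],"jaw":0}]'

```text
schema error: expected keys xyz, twist, jaw
```

Run:
```python
from h import *
s=env.get_state();q=rot(s["orientation"]);print(s["tcp_pos"],q.round(3),s["wrist_force"])
```

```text
[ 0.56569528 -0.2151467   0.23039885] [[ 0.806 -0.591  0.003]
 [-0.591 -0.806  0.003]
 [ 0.001 -0.005 -1.   ]] [ 3.99492392  0.48874694 -0.07376033]
```

Emit:
servo_tool --targets '[{"xyz":[0,0,0.03],"twist":[0,0,0],"jaw":0},{"xyz":[0,0,0.06],"twist":[0,0,0],"jaw":0},{"xyz":[0,0,0.09],"twist":[0,0,0],"jaw":0},{"xyz":[0,0,0.115],"twist":[0,0,0],"jaw":0},{"xyz":[0,0,0.13],"twist":[0,0,0],"jaw":0},{"xyz":[0,0,0.14],"twist":[0,0,0],"jaw":0},{"xyz":[0,0,0.14],"twist":[0,0,0],"jaw":0},{"xyz":[0,0,0.14],"twist":[0,0,0],"jaw":0}]'

```text
clock: 1.82
tcp_pos: [0.5593, -0.2221, 0.0912]
orientation: [-0.0, 0.949, -0.317, -0.0]
wrist_force: [-0.8, 0.1, 0.2]
finger_gap: -0.0003
```

Run:
```python
from h import *
s=env.get_state();q=rot(s["orientation"]);print(s["tcp_pos"],q.round(3),s["wrist_force"])
# arc table in tool frame: TCP start p, hinge H ; rotate about H by a (world ccw) 
H=np.array([.530,-.142]);p=s["tcp_pos"][:2];d=np.array([.81,-.586]);d/=np.linalg.norm(d);n=np.array([-d[1],d[0]])
print("r",(p-H)@d,"off",(p-H)@n)
M=q[:2,:2]
off=-14.0e-3; r=.075
for a in np.arange(0,.85,.05):
    c_,s_=np.cos(a),np.sin(a);A=np.array([[c_,-s_],[s_,c_]])
    g=H+A@(d*r+n*off); print(round(a,2),(M.T@(g-p)).round(4))
```

```text
[ 0.55932022 -0.22209083  0.09120178] [[ 0.8   -0.601 -0.001]
 [-0.601 -0.8    0.   ]
 [-0.001  0.    -1.   ]] [-0.78581921  0.06024832  0.23837869]
r 0.07070042587560774 off -0.047703950194347935
0.0 [ 0.0037 -0.0338]
0.05 [ 0.0042 -0.0376]
0.1 [ 0.0046 -0.0414]
0.15 [ 0.0047 -0.0452]
0.2 [ 0.0047 -0.049 ]
0.25 [ 0.0045 -0.0528]
0.3 [ 0.0041 -0.0566]
0.35 [ 0.0035 -0.0603]
0.4 [ 0.0027 -0.0641]
0.45 [ 0.0017 -0.0678]
0.5 [ 0.0006 -0.0714]
0.55 [-0.0008 -0.075 ]
0.6 [-0.0023 -0.0785]
0.65 [-0.004  -0.0819]
0.7 [-0.0058 -0.0852]
0.75 [-0.0079 -0.0885]
0.8 [-0.01   -0.0916]
```

Emit:
servo_tool --targets '[{"xyz":[0.002,-0.01,0],"twist":[0,0,0],"jaw":0},{"xyz":[0.004,-0.02,0],"twist":[0,0,0],"jaw":0},{"xyz":[0.004,-0.026,0],"twist":[0,0,0],"jaw":0},{"xyz":[0.004,-0.03,0],"twist":[0,0,0],"jaw":0},{"xyz":[0.004,-0.033,0],"twist":[0,0,0],"jaw":0},{"xyz":[0.004,-0.036,0],"twist":[0,0,0],"jaw":0},{"xyz":[0.004,-0.036,0],"twist":[0,0,0],"jaw":0}]'

```text
clock: 2.4
tcp_pos: [0.5847, -0.1956, 0.0916]
orientation: [0.0, 0.949, -0.316, 0.0]
wrist_force: [-1.2, -1.6, 0.9]
finger_gap: -0.0001
```

Emit:
servo_tool --targets '[{"xyz":[0,-0.002,0],"twist":[0,0,-0.02],"jaw":0},{"xyz":[0,-0.0035,0],"twist":[0,0,-0.04],"jaw":0},{"xyz":[0,-0.005,0],"twist":[0,0,-0.06],"jaw":0},{"xyz":[0,-0.005,0],"twist":[0,0,-0.06],"jaw":0}]'

```text
clock: 2.73
tcp_pos: [0.5877, -0.1921, 0.0915]
orientation: [0.0, 0.958, -0.287, 0.0]
wrist_force: [-0.1, -3.2, 1.6]
finger_gap: 0.0
```

Emit:
servo_tool --targets '[{"xyz":[0.0002,-0.001,0],"twist":[0,0,-0.013],"jaw":0},{"xyz":[0.0004,-0.002,0],"twist":[0,0,-0.027],"jaw":0},{"xyz":[0.0005,-0.003,0],"twist":[0,0,-0.04],"jaw":0},{"xyz":[0.0005,-0.003,0],"twist":[0,0,-0.04],"jaw":0}]'

```text
clock: 3.07
tcp_pos: [0.5898, -0.1895, 0.0915]
orientation: [0.0, 0.963, -0.268, 0.0]
wrist_force: [0.6, -2.6, 1.8]
finger_gap: 0.0002
```

Emit:
servo_tool --targets '[{"xyz":[0.0002,-0.001,0],"twist":[0,0,-0.013],"jaw":0},{"xyz":[0.0004,-0.002,0],"twist":[0,0,-0.027],"jaw":0},{"xyz":[0.0005,-0.003,0],"twist":[0,0,-0.04],"jaw":0},{"xyz":[0.0005,-0.003,0],"twist":[0,0,-0.04],"jaw":0}]'

```text
clock: 3.4
tcp_pos: [0.5917, -0.1869, 0.0914]
orientation: [-0.0, 0.969, -0.249, 0.0]
wrist_force: [0.3, -2.9, 2.3]
finger_gap: -0.0
```

Emit:
servo_tool --targets '[{"xyz":[0.0002,-0.001,0],"twist":[0,0,-0.014],"jaw":0},{"xyz":[0.0004,-0.002,0],"twist":[0,0,-0.028],"jaw":0},{"xyz":[0.0005,-0.003,0],"twist":[0,0,-0.042],"jaw":0},{"xyz":[0.0005,-0.003,0],"twist":[0,0,-0.042],"jaw":0}]'

```text
clock: 3.73
tcp_pos: [0.5934, -0.1845, 0.0913]
orientation: [-0.0, 0.974, -0.228, 0.0]
wrist_force: [-0.2, -3.6, 1.8]
finger_gap: 0.0001
```

Run:
```python
from h import *
c=cam("wrist");s=env.get_state();print(s["tcp_pos"],s["wrist_force"],s["ft_torque"])
save("w2.png",c["color"])
w=cloud(c);z=w[...,2]
for nm,c_ in(("top",cam("top")),):
    save("t2.png",c_["color"]);w=cloud(c_);z=w[...,2]
    m=(z>.116)&(z<.128)&(w[...,0]>.535)&(w[...,0]<.7)&(w[...,1]>-.22)&(w[...,1]<-.03);p=w[m][:,:2]
    print(m.sum(),cv2.fitLine(p.astype(np.float32),cv2.DIST_HUBER,0,.01,.01).ravel())
    print(p[::3].round(3).tolist())
```

```text
[ 0.59336074 -0.18452526  0.09126085] [ 1.01205306 -2.78341199  1.7373764 ] [-0.58322043 -0.00916588  0.01837086]
49 [ 0.9277234  -0.37326834  0.5607953  -0.15505597]
[[0.584, -0.162], [0.579, -0.162], [0.576, -0.162], [0.571, -0.157], [0.568, -0.157], [0.566, -0.16], [0.563, -0.16], [0.561, -0.158], [0.558, -0.157], [0.553, -0.15], [0.55, -0.149], [0.548, -0.15], [0.545, -0.15], [0.543, -0.15], [0.54, -0.15], [0.538, -0.147], [0.535, -0.147]]
```

View pics/w2.png

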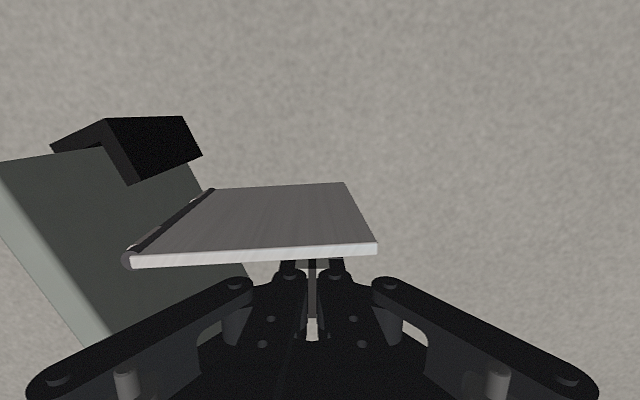

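Fingers lie flat on the strut at ~73 mm from the hinge (col 312; strut cols 135–377), strut now ~1.2 rad. Continue in small felt steps.

Emit:
servo_tool --targets '[{"xyz":[0.0002,-0.001,0],"twist":[0,0,-0.016],"jaw":0},{"xyz":[0.0004,-0.002,0],"twist":[0,0,-0.032],"jaw":0},{"xyz":[0.0005,-0.003,0],"twist":[0,0,-0.048],"jaw":0},{"xyz":[0.0005,-0.003,0],"twist":[0,0,-0.048],"jaw":0}]'

```text
clock: 4.17
tcp_pos: [0.5951, -0.182, 0.0912]
orientation: [-0.0, 0.979, -0.205, -0.0]
wrist_force: [-0.4, -2.5, 1.7]
finger_gap: 0.0
```

Emit:
servo_tool --targets '[{"xyz":[0.0002,-0.001,0],"twist":[0,0,-0.014],"jaw":0},{"xyz":[0.0004,-0.002,0],"twist":[0,0,-0.028],"jaw":0},{"xyz":[0.0005,-0.003,0],"twist":[0,0,-0.042],"jaw":0},{"xyz":[0.0005,-0.003,0],"twist":[0,0,-0.042],"jaw":0}]'

```text
clock: 4.5
tcp_pos: [0.5967, -0.1794, 0.0912]
orientation: [-0.0, 0.983, -0.184, -0.0]
wrist_force: [-1.2, -3.4, 1.5]
finger_gap: -0.0001
```

Emit:
servo_tool --targets '[{"xyz":[0.0002,-0.001,0],"twist":[0,0,-0.014],"jaw":0},{"xyz":[0.0004,-0.002,0],"twist":[0,0,-0.028],"jaw":0},{"xyz":[0.0005,-0.003,0],"twist":[0,0,-0.042],"jaw":0},{"xyz":[0.0005,-0.003,0],"twist":[0,0,-0.042],"jaw":0}]'

```text
clock: 4.83
tcp_pos: [0.5982, -0.1768, 0.0912]
orientation: [-0.0, 0.987, -0.164, -0.0]
wrist_force: [-1.8, -2.3, 1.1]
finger_gap: -0.0003
```

Emit:
servo_tool --targets '[{"xyz":[0.0002,-0.001,0],"twist":[0,0,-0.014],"jaw":0},{"xyz":[0.0004,-0.002,0],"twist":[0,0,-0.028],"jaw":0},{"xyz":[0.0005,-0.003,0],"twist":[0,0,-0.042],"jaw":0},{"xyz":[0.0005,-0.003,0],"twist":[0,0,-0.042],"jaw":0}]'

```text
clock: 5.17
tcp_pos: [0.5996, -0.1741, 0.0911]
orientation: [-0.0, 0.99, -0.143, -0.0]
wrist_force: [-1.6, -3.2, 1.0]
finger_gap: 0.0002
```

Emit:
servo_tool --targets '[{"xyz":[0.0002,-0.001,0],"twist":[0,0,-0.014],"jaw":0},{"xyz":[0.0004,-0.002,0],"twist":[0,0,-0.028],"jaw":0},{"xyz":[0.0005,-0.003,0],"twist":[0,0,-0.042],"jaw":0},{"xyz":[0.0005,-0.003,0],"twist":[0,0,-0.042],"jaw":0}]'

```text
clock: 5.5
tcp_pos: [0.6006, -0.1724, 0.0912]
orientation: [0.001, 0.992, -0.122, -0.0]
wrist_force: [-3.9, -5.8, -0.2]
finger_gap: 0.0001
```

Force rose to ~7 N and progress fell: likely the stop. Smaller step.

Emit:
servo_tool --targets '[{"xyz":[0,-0.0005,0],"twist":[0,0,0],"jaw":0},{"xyz":[0,-0.0005,0],"twist":[0,0,0],"jaw":0},{"xyz":[0,-0.0005,0],"twist":[0,0,0],"jaw":0}]'

```text
clock: 5.75
tcp_pos: [0.6006, -0.1723, 0.0911]
orientation: [0.001, 0.992, -0.123, -0.001]
wrist_force: [-3.3, -5.4, 0.7]
finger_gap: -0.0002
```

Run:
```python
from h import *
s=env.get_state();print(s["tcp_pos"],s["wrist_force"],np.linalg.norm(s["wrist_force"][:2]),s["ft_torque"])
```

```text
[ 0.60062595 -0.17226589  0.09111314] [-3.34339678 -5.44809953  0.74539615] 6.392189803098944 [-1.29616088  0.74331074  0.08428263]
```

Emit:
servo_tool --targets '[{"xyz":[0,-0.0005,0],"twist":[0,0,0],"jaw":0},{"xyz":[0,-0.001,0],"twist":[0,0,0],"jaw":0},{"xyz":[0,-0.001,0],"twist":[0,0,0],"jaw":0}]'

```text
clock: 6.0
tcp_pos: [0.6007, -0.172, 0.0911]
orientation: [0.002, 0.992, -0.123, -0.001]
wrist_force: [-3.9, -8.1, 0.0]
finger_gap: -0.0
```

Emit:
servo_tool --targets '[{"xyz":[0,-0.0006,0],"twist":[0,0,0],"jaw":0},{"xyz":[0,-0.0006,0],"twist":[0,0,0],"jaw":0},{"xyz":[0,-0.0006,0],"twist":[0,0,0],"jaw":0}]'

```text
clock: 6.25
tcp_pos: [0.6007, -0.1717, 0.0912]
orientation: [0.002, 0.992, -0.123, -0.001]
wrist_force: [-5.0, -8.8, -0.5]
finger_gap: 0.0003
```

Emit:
servo_tool --targets '[{"xyz":[0,-0.0004,0],"twist":[0,0,0],"jaw":0},{"xyz":[0,-0.0004,0],"twist":[0,0,0],"jaw":0},{"xyz":[0,-0.0004,0],"twist":[0,0,0],"jaw":0},{"xyz":[0,-0.0004,0],"twist":[0,0,0],"jaw":0},{"xyz":[0,-0.0004,0],"twist":[0,0,0],"jaw":0},{"xyz":[0,-0.0004,0],"twist":[0,0,0],"jaw":0}]'

```text
clock: 6.75
tcp_pos: [0.6007, -0.1716, 0.0911]
orientation: [0.002, 0.992, -0.123, -0.001]
wrist_force: [-4.9, -8.8, -0.1]
finger_gap: -0.0003
```

Emit:
servo_tool --targets '[{"xyz":[0,0,0],"twist":[0,0,0],"jaw":0},{"xyz":[0,0,0],"twist":[0,0,0],"jaw":0},{"xyz":[0,0,0],"twist":[0,0,0],"jaw":0},{"xyz":[0,0,0],"twist":[0,0,0],"jaw":0},{"xyz":[0,0,0],"twist":[0,0,0],"jaw":0},{"xyz":[0,0,0],"twist":[0,0,0],"jaw":0}]'

```text
clock: 7.25
tcp_pos: [0.6007, -0.1715, 0.0911]
orientation: [0.002, 0.992, -0.123, -0.001]
wrist_force: [-4.8, -9.2, 0.3]
finger_gap: 0.0001
```

Emit:
servo_tool --targets '[{"xyz":[0,0,0],"twist":[0,0,0],"jaw":0},{"xyz":[0,0,0],"twist":[0,0,0],"jaw":0},{"xyz":[0,0,0],"twist":[0,0,0],"jaw":0},{"xyz":[0,0,0],"twist":[0,0,0],"jaw":0}]'

```text
clock: 7.58
tcp_pos: [0.6008, -0.1715, 0.0911]
orientation: [0.002, 0.992, -0.123, -0.001]
wrist_force: [-4.7, -9.9, 0.1]
finger_gap: -0.0003
```

Run:
```python
from h import *
s=env.get_state();print(s["tcp_pos"],s["wrist_force"],np.linalg.norm(s["wrist_force"][:2]),s["ft_torque"])
c=cam("wrist");save("w3.png",c["color"])
c=cam("top");np.savez("/tmp/top3",**c)
```

```text
[ 0.60075995 -0.17152818  0.09112954] [-4.71044186 -9.9305117   0.14874898] 10.991056596522196 [-1.9639439   0.93091831  0.07883848]
```

View pics/w3.png

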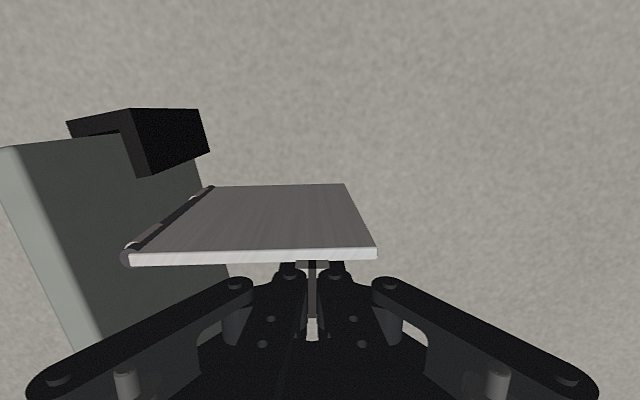

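Strut edge (130,258)–(377,252) flat on the fingers at its stop, leaned on at ~10 N for ~1.4 s. Back off, rise, and move over the screen's top edge.

Emit:
servo_tool --targets '[{"xyz":[0,0.008,0],"twist":[0,0,0],"jaw":0},{"xyz":[0,0.02,0],"twist":[0,0,0],"jaw":0},{"xyz":[0,0.022,-0.03],"twist":[0,0,0],"jaw":0},{"xyz":[0,0.022,-0.065],"twist":[0,0,0],"jaw":0},{"xyz":[0,0.022,-0.1],"twist":[0,0,0],"jaw":0},{"xyz":[0,0.022,-0.13],"twist":[0,0,0],"jaw":0},{"xyz":[-0.02,0.025,-0.14],"twist":[0,0,-0.05],"jaw":0.2},{"xyz":[-0.045,0.03,-0.14],"twist":[0,0,-0.12],"jaw":0.4},{"xyz":[-0.07,0.035,-0.14],"twist":[0,0,-0.19],"jaw":0.6},{"xyz":[-0.079,0.035,-0.14],"twist":[0,0,-0.19],"jaw":0.6},{"xyz":[-0.079,0.035,-0.14],"twist":[0,0,-0.19],"jaw":0.6},{"xyz":[-0.079,0.035,-0.14],"twist":[0,0,-0.19],"jaw":0.6}]'

```text
clock: 8.68
tcp_pos: [0.5171, -0.1841, 0.2317]
orientation: [-0.0, 1.0, -0.029, 0.001]
wrist_force: [1.0, -0.1, -0.1]
finger_gap: 0.0515
```

```bash
cat > m.py <<'E'
from h import *
def fit(p):
    vx,vy,x,y=cv2.fitLine(p.astype(np.float32),cv2.DIST_HUBER,0,.01,.01).ravel();d=np.array([vx,vy]);t=(p-[x,y])@d
    return np.array([x,y]),d,np.array([x,y])+np.outer(np.percentile(t,[1,99]),d)
def meas(n,lo,z0=.143):
    c=cam(n);save(f"m{int(env.get_state()['clock']*100)}_{n}.png",c["color"]);w=cloud(c);z=w[...,2]
    b=(w[...,0]>lo[0])&(w[...,0]<lo[1])&(w[...,1]>lo[2])&(w[...,1]<lo[3])
    m=b&(abs(z-z0)<.005);print(n,"edge",m.sum(),*[a.round(4).tolist() for a in fit(w[m][:,:2])],np.median(z[m]))
    m=b&(abs(z-z0+.02)<.005)&(w[...,0]>lo[0]+.5*(lo[1]-lo[0]));print("strut",m.sum())
    if m.sum()>8: print(*[a.round(4).tolist() for a in fit(w[m][:,:2])])
E
python3 - <<'E'
from m import *
s=env.get_state();print(s["tcp_pos"],rot(s["orientation"]).round(3).tolist(),s["wrist_force"],s["finger_gap"])
meas("wrist",(.43,.65,-.32,-.06))
meas("top",(.43,.65,-.32,-.06))
E
```

```text
[ 0.51713227 -0.18407963  0.23167634] [[0.998, -0.057, 0.002], [-0.057, -0.998, 0.0], [0.002, -0.0, -1.0]] [ 1.02506162 -0.11054448 -0.12095752] 0.05150565773965297
wrist edge 3648 [0.517799973487854, -0.18080000579357147] [0.057100001722574234, 0.9983999729156494] [[0.5117, -0.2876], [0.5227, -0.0937]] 0.14245923286088497
strut 814
[0.5835999846458435, -0.15440000593662262] [0.9739000201225281, -0.22689999639987946] [[0.5411, -0.1445], [0.6275, -0.1646]]
top edge 170 [0.5184000134468079, -0.13680000603199005] [0.05590000003576279, 0.9983999729156494] [[0.5159, -0.1799], [0.5208, -0.0931]] 0.14272602371246235
strut 86
[0.5903000235557556, -0.1559000015258789] [0.9733999967575073, -0.2290000021457672] [[0.5403, -0.1441], [0.6248, -0.164]]
```

Emit:
servo_tool --targets '[{"xyz":[0,0,0.03],"twist":[0,0,0],"jaw":0.6},{"xyz":[0,0,0.06],"twist":[0,0,0],"jaw":0.6},{"xyz":[0,0,0.085],"twist":[0,0,0],"jaw":0.5},{"xyz":[0,0,0.105],"twist":[0,0,0],"jaw":0.4},{"xyz":[0,0,0.115],"twist":[0,0,0],"jaw":0.4},{"xyz":[0,0,0.12],"twist":[0,0,0],"jaw":0.4},{"xyz":[0,0,0.12],"twist":[0,0,0],"jaw":0.4}]'

```text
clock: 9.37
tcp_pos: [0.5167, -0.1838, 0.1103]
orientation: [-0.0, 1.0, -0.028, -0.001]
wrist_force: [0.7, -0.4, 0.7]
finger_gap: 0.0345
```

Emit:
servo_tool --targets '[{"xyz":[0,0,0],"twist":[0,0,0],"jaw":0.3},{"xyz":[0,0,0],"twist":[0,0,0],"jaw":0.2},{"xyz":[0,0,0],"twist":[0,0,0],"jaw":0.15},{"xyz":[0,0,0],"twist":[0,0,0],"jaw":0.1},{"xyz":[0,0,0],"twist":[0,0,0],"jaw":0},{"xyz":[0,0,0],"twist":[0,0,0],"jaw":0},{"xyz":[0,0,0],"twist":[0,0,0],"jaw":0},{"xyz":[0,0,0],"twist":[0,0,0],"jaw":0}]' --squeeze 80

```text
clock: 10.03
tcp_pos: [0.5167, -0.1844, 0.1128]
orientation: [0.001, 1.0, -0.028, 0.001]
wrist_force: [-2.8, 0.0, 5.5]
finger_gap: 0.0108
```

Emit:
servo_tool --targets '[{"xyz":[0,0,-0.003],"twist":[0,0,0],"jaw":0},{"xyz":[0,0,-0.008],"twist":[0,0,0],"jaw":0},{"xyz":[0,0,-0.014],"twist":[0,0,0],"jaw":0},{"xyz":[0,0,-0.02],"twist":[0,0,0],"jaw":0},{"xyz":[0,0,-0.025],"twist":[0,0,0],"jaw":0},{"xyz":[0,0,-0.03],"twist":[0,0,0],"jaw":0},{"xyz":[0,0,-0.03],"twist":[0,0,0],"jaw":0}]'

```text
clock: 10.62
tcp_pos: [0.5172, -0.1843, 0.1426]
orientation: [0.0, 1.0, -0.028, 0.001]
wrist_force: [0.4, -0.4, -9.4]
finger_gap: 0.0111
```

Emit:
servo_tool --targets '[{"xyz":[0,0,-0.01],"twist":[0,0,0],"jaw":0},{"xyz":[0,0,-0.02],"twist":[0,0,0],"jaw":0},{"xyz":[0,0,-0.03],"twist":[0,0,0],"jaw":0},{"xyz":[0,0,-0.04],"twist":[0,0,0],"jaw":0},{"xyz":[0,0,-0.05],"twist":[0,0,0],"jaw":0},{"xyz":[0,0,-0.06],"twist":[0,0,0],"jaw":0},{"xyz":[0,0,-0.07],"twist":[0,0,0],"jaw":0},{"xyz":[0,0,-0.08],"twist":[0,0,0],"jaw":0},{"xyz":[0,0,-0.09],"twist":[0,0,0],"jaw":0},{"xyz":[0,0,-0.09],"twist":[0,0,0],"jaw":0},{"xyz":[0,0,-0.09],"twist":[0,0,0],"jaw":0}]'

```text
clock: 11.53
tcp_pos: [0.5171, -0.1842, 0.2321]
orientation: [0.0, 1.0, -0.028, 0.001]
wrist_force: [0.1, -0.5, -9.2]
finger_gap: 0.0108
```

Run:
```python
from m import *
s=env.get_state();print(s["tcp_pos"],rot(s["orientation"]).round(3).tolist(),s["wrist_force"],s["ft_torque"],s["finger_gap"])
z=s["tcp_pos"][2]-.1128+.143
meas("wrist",(.43,.65,-.32,-.06),z)
c=cam("scene");save("s4.png",c["color"])
# foot heights at panel ends from the scene view
w=cloud(c);b=(w[...,0]>.48)&(w[...,0]<.66)&(w[...,1]>-.31)&(w[...,1]<-.07)&(w[...,2]>.1)
q=np.array([.0571,.9984]);t=(w[...,:2]-[.5172,-.1907])@q
for a in np.arange(-.1,.1,.02):
    m=b&(t>a)&(t<a+.02)&(w[...,0]<.545)
    if m.sum()>3: print(round(a,2),m.sum(),np.percentile(w[m][:,2],[1,99]).round(4))
m=b&(w[...,0]>.56);print("strut z",np.percentile(w[m][:,2],[1,99]))
```

```text
[ 0.51707442 -0.18423513  0.23207289] [[0.998, -0.056, 0.001], [-0.056, -0.998, -0.001], [0.002, 0.001, -1.0]] [ 0.05735398 -0.50656383 -9.23002421] [ 0.02571761  0.0302986  -0.00811622] 0.010753699119249008
wrist edge 9823 [0.5187000036239624, -0.1454000025987625] [0.05620000138878822, 0.9983999729156494] [[0.5151, -0.2103], [0.5217, -0.0932]] 0.26167651303310624
strut 2772
[0.5831000208854675, -0.15410000085830688] [0.9739000201225281, -0.22679999470710754] [[0.5409, -0.1443], [0.6267, -0.1643]]
-0.1 88 [0.1762 0.2601]
-0.08 89 [0.1824 0.26  ]
-0.06 80 [0.1941 0.2589]
-0.04 64 [0.203  0.3102]
-0.02 48 [0.2124 0.4225]
0.0 390 [0.2269 0.4926]
0.02 743 [0.2351 0.5392]
0.04 1136 [0.1325 0.544 ]
0.06 259 [0.1278 0.5424]
0.08 271 [0.1264 0.2604]
strut z [0.12723482 0.54571921]
```

View pics/s4.png

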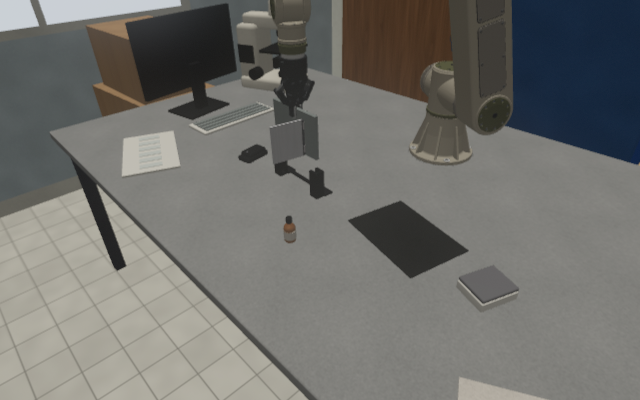

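Screen hangs level (image (295,135)), strut out, clear of the rack. Carry it to the mat, turning 10° to align.

Emit:
servo_tool --targets '[{"xyz":[-0.002,-0.006,0],"twist":[0,0,0.003],"jaw":0},{"xyz":[-0.005,-0.018,0],"twist":[0,0,0.008],"jaw":0},{"xyz":[-0.009,-0.036,0],"twist":[0,0,0.016],"jaw":0},{"xyz":[-0.015,-0.058,0],"twist":[0,0,0.025],"jaw":0},{"xyz":[-0.021,-0.083,0],"twist":[0,0,0.036],"jaw":0},{"xyz":[-0.028,-0.109,0],"twist":[0,0,0.047],"jaw":0},{"xyz":[-0.034,-0.135,0],"twist":[0,0,0.059],"jaw":0},{"xyz":[-0.041,-0.161,0],"twist":[0,0,0.07],"jaw":0},{"xyz":[-0.047,-0.187,0],"twist":[0,0,0.081],"jaw":0},{"xyz":[-0.054,-0.213,0],"twist":[0,0,0.093],"jaw":0},{"xyz":[-0.06,-0.237,0],"twist":[0,0,0.103],"jaw":0},{"xyz":[-0.066,-0.26,0],"twist":[0,0,0.113],"jaw":0}]'

```text
clock: 12.63
tcp_pos: [0.4635, 0.0816, 0.231]
orientation: [-0.0, 0.996, -0.084, -0.0]
wrist_force: [0.3, 0.5, -9.3]
finger_gap: 0.0108
```

Run:
```python
from h import *
s=env.get_state();q=rot(s["orientation"]);p=s["tcp_pos"];print(p,q.round(3).tolist(),s["wrist_force"])
print("to go",(q.T@(np.array([.4364,.2309,p[2]])-p)).round(4),"turn",np.degrees(np.arctan2(q[1,0],q[0,0]))+13.4)
```

```text
[0.46353799 0.08160547 0.23101754] [[0.986, -0.168, -0.001], [-0.168, -0.986, 0.001], [-0.001, -0.0, -1.0]] [ 0.27263679  0.4543895  -9.25487048]
to go [-5.180e-02 -1.426e-01  1.000e-04] turn 3.7320209011450096
```

Emit:
servo_tool --targets '[{"xyz":[-0.008,-0.022,0],"twist":[0,0,0.01],"jaw":0},{"xyz":[-0.017,-0.046,0],"twist":[0,0,0.021],"jaw":0},{"xyz":[-0.026,-0.071,0],"twist":[0,0,0.032],"jaw":0},{"xyz":[-0.034,-0.094,0],"twist":[0,0,0.043],"jaw":0},{"xyz":[-0.041,-0.113,0],"twist":[0,0,0.051],"jaw":0},{"xyz":[-0.046,-0.127,0],"twist":[0,0,0.058],"jaw":0},{"xyz":[-0.05,-0.137,0],"twist":[0,0,0.062],"jaw":0},{"xyz":[-0.052,-0.143,0],"twist":[0,0,0.065],"jaw":0},{"xyz":[-0.052,-0.143,0.02],"twist":[0,0,0.065],"jaw":0},{"xyz":[-0.052,-0.143,0.04],"twist":[0,0,0.065],"jaw":0},{"xyz":[-0.052,-0.143,0.055],"twist":[0,0,0.065],"jaw":0},{"xyz":[-0.052,-0.143,0.065],"twist":[0,0,0.065],"jaw":0}]'

```text
clock: 13.63
tcp_pos: [0.4362, 0.2288, 0.1643]
orientation: [0.001, 0.993, -0.117, -0.001]
wrist_force: [0.1, -0.8, -8.3]
finger_gap: 0.0107
```

Run:
```python
from m import *
c=cam("scene")
s=env.get_state();q=rot(s["orientation"]);p=s["tcp_pos"];print(p,q.round(4).tolist(),s["wrist_force"])
# predicted footprint at z=.004 drawn on the scene view, plus held outline check
X=q[:2,0];Y=-q[:2,1];C=p[:2]-.0066*Y
f=[(-.006,-.1),(-.006,.1),(.006,.1),(.012,.05),(.112,.034),(.006,-.1)]
F=np.array([C+a*X+b*Y for a,b in f]);print(F.round(3).tolist())
Mc=np.array([.4874,.212]);mx=np.array([.9728,-.2317]);my=np.array([.2317,.9728])
print([((a-Mc)@mx).round(3).tolist()for a in F],[((a-Mc)@my).round(3).tolist() for a in F])
im=c["color"].copy()
cv2.polylines(im,[proj(c,np.c_[F,np.full(6,.004)]).astype(int)],True,(255,0,0),1)
save("s5.png",cv2.resize(im[120:320,250:530],None,fx=2.8,fy=2.8))
w=cloud(c);t=(w[...,:2]-C)@Y;u=(w[...,:2]-C)@X;z=w[...,2]
m=(abs(t)<.11)&(u>-.02)&(u<.02)&(z>.03)
for a in(-.09,.07): k=m&(t>a)&(t<a+.02);print(a,np.percentile(z[k],[1,99]))
```

```text
[0.43565745 0.22849527 0.16296005] [[0.9727, -0.2319, -0.0049], [-0.2319, -0.9727, -0.0016], [-0.0044, 0.0027, -1.0]] [ -1.00903348  -0.27895091 -10.87572858]
[[0.405, 0.126], [0.451, 0.321], [0.463, 0.318], [0.457, 0.268], [0.551, 0.229], [0.417, 0.123]]
[-0.06, -0.06, -0.048, -0.042, 0.058, -0.048] [-0.103, 0.097, 0.097, 0.047, 0.031, -0.103]
-0.09 [0.0650496  0.19390128]
0.07 [0.06163342 0.19335587]
```

View pics/s5.png

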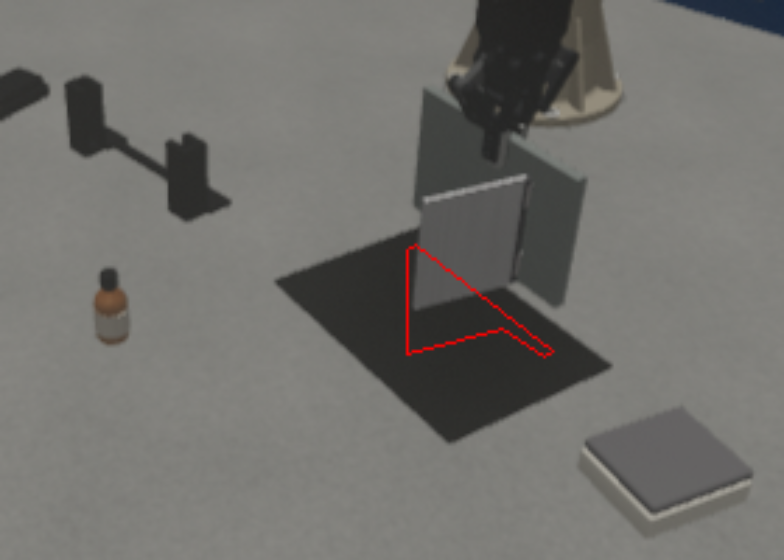

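The predicted footprint (red, cols 408–552) lies well inside the mat (275–610). Lower to just above it.

Emit:
servo_tool --targets '[{"xyz":[0,0,0.01],"twist":[0,0,0],"jaw":0},{"xyz":[0,0,0.02],"twist":[0,0,0],"jaw":0},{"xyz":[0,0,0.03],"twist":[0,0,0],"jaw":0},{"xyz":[0,0,0.037],"twist":[0,0,0],"jaw":0},{"xyz":[0,0,0.042],"twist":[0,0,0],"jaw":0},{"xyz":[0,0,0.046],"twist":[0,0,0],"jaw":0},{"xyz":[0,0,0.048],"twist":[0,0,0],"jaw":0},{"xyz":[0,0,0.05],"twist":[0,0,0],"jaw":0},{"xyz":[0,0,0.05],"twist":[0,0,0],"jaw":0}]'

```text
clock: 14.43
tcp_pos: [0.4381, 0.229, 0.1161]
orientation: [0.0, 0.993, -0.117, 0.0]
wrist_force: [-0.1, 0.3, -8.4]
finger_gap: 0.011
```

Emit:
servo_tool --targets '[{"xyz":[0,0,0.001],"twist":[0,0,0],"jaw":0},{"xyz":[0,0,0.002],"twist":[0,0,0],"jaw":0},{"xyz":[0,0,0.003],"twist":[0,0,0],"jaw":0},{"xyz":[0,0,0.004],"twist":[0,0,0],"jaw":0},{"xyz":[0,0,0.005],"twist":[0,0,0],"jaw":0},{"xyz":[0,0,0.005],"twist":[0,0,0],"jaw":0}]'

```text
clock: 14.93
tcp_pos: [0.4379, 0.229, 0.111]
orientation: [0.0, 0.993, -0.117, -0.0]
wrist_force: [-0.3, 0.6, -8.8]
finger_gap: 0.0107
```

Emit:
servo_tool --targets '[{"xyz":[0,0,0.0005],"twist":[0,0,0],"jaw":0},{"xyz":[0,0,0.001],"twist":[0,0,0],"jaw":0},{"xyz":[0,0,0.0015],"twist":[0,0,0],"jaw":0},{"xyz":[0,0,0.002],"twist":[0,0,0],"jaw":0},{"xyz":[0,0,0.002],"twist":[0,0,0],"jaw":0}]'

```text
clock: 15.35
tcp_pos: [0.438, 0.229, 0.1091]
orientation: [0.0, 0.993, -0.117, -0.0]
wrist_force: [0.1, 0.5, -8.9]
finger_gap: 0.0103
```

Emit:
servo_tool --targets '[{"xyz":[0,0,0.0005],"twist":[0,0,0],"jaw":0},{"xyz":[0,0,0.001],"twist":[0,0,0],"jaw":0},{"xyz":[0,0,0.0015],"twist":[0,0,0],"jaw":0},{"xyz":[0,0,0.0015],"twist":[0,0,0],"jaw":0}]'

```text
clock: 15.68
tcp_pos: [0.4382, 0.2291, 0.1089]
orientation: [-0.0, 0.993, -0.117, 0.0]
wrist_force: [-4.0, -0.5, 5.3]
finger_gap: 0.0107
```

Contact. Ease off a little, then release.

Emit:
servo_tool --targets '[{"xyz":[0,0,-0.0006],"twist":[0,0,0],"jaw":0},{"xyz":[0,0,-0.0006],"twist":[0,0,0],"jaw":0},{"xyz":[0,0,-0.0006],"twist":[0,0,0],"jaw":0}]'

```text
clock: 15.93
tcp_pos: [0.4382, 0.2291, 0.1089]
orientation: [-0.0, 0.993, -0.117, 0.0]
wrist_force: [-4.3, -0.7, 4.6]
finger_gap: 0.0113
```

Emit:
servo_tool --targets '[{"xyz":[0,0,-0.0006],"twist":[0,0,0],"jaw":0},{"xyz":[0,0,-0.0006],"twist":[0,0,0],"jaw":0},{"xyz":[0,0,-0.0006],"twist":[0,0,0],"jaw":0}]' --squeeze 30

```text
clock: 16.18
tcp_pos: [0.4381, 0.2291, 0.1089]
orientation: [-0.0, 0.993, -0.117, 0.0]
wrist_force: [-1.7, 0.3, 0.2]
finger_gap: 0.0108
```

Nearly load-free. Open evenly and gently.

Emit:
servo_tool --targets '[{"xyz":[0,0,0],"twist":[0,0,0],"jaw":0.15},{"xyz":[0,0,0],"twist":[0,0,0],"jaw":0.18},{"xyz":[0,0,0],"twist":[0,0,0],"jaw":0.24},{"xyz":[0,0,0],"twist":[0,0,0],"jaw":0.32},{"xyz":[0,0,0],"twist":[0,0,0],"jaw":0.4},{"xyz":[0,0,0],"twist":[0,0,0],"jaw":0.5},{"xyz":[0,0,0],"twist":[0,0,0],"jaw":0.5}]'

```text
clock: 16.77
tcp_pos: [0.4382, 0.229, 0.1091]
orientation: [-0.0, 0.993, -0.117, 0.0]
wrist_force: [0.1, 0.3, 0.0]
finger_gap: 0.0427
```

Emit:
servo_tool --targets '[{"xyz":[0,0,-0.01],"twist":[0,0,0],"jaw":0.5},{"xyz":[0,0,-0.025],"twist":[0,0,0],"jaw":0.5},{"xyz":[0,0,-0.045],"twist":[0,0,0],"jaw":0.5},{"xyz":[0,0,-0.07],"twist":[0,0,0],"jaw":0.5},{"xyz":[0,0,-0.1],"twist":[0,0,0],"jaw":0.5},{"xyz":[0,0,-0.13],"twist":[0,0,0],"jaw":0.5},{"xyz":[-0.03,0,-0.15],"twist":[0,0,0],"jaw":0.5},{"xyz":[-0.05,0,-0.15],"twist":[0,0,0],"jaw":0.5},{"xyz":[-0.05,0,-0.15],"twist":[0,0,0],"jaw":0.5}]'

```text
clock: 17.52
tcp_pos: [0.3872, 0.2413, 0.2617]
orientation: [-0.001, 0.993, -0.116, 0.001]
wrist_force: [-1.1, 0.4, -0.9]
finger_gap: 0.0428
```

Run:
```python
from m import *
print(env.get_state()["tcp_pos"],env.get_state()["wrist_force"])
meas("wrist",(.34,.60,.08,.36),.139)
meas("top",(.34,.60,.08,.36),.139)
c=cam("scene");save("s6.png",cv2.resize(c["color"][100:320,200:530],None,fx=2.3,fy=2.3))
```

```text
[0.38717344 0.2412746  0.26166342] [-1.05790633  0.38225162 -0.8903649 ]
wrist edge 2195 [0.44350001215934753, 0.2572999894618988] [0.23260000348091125, 0.972599983215332] [[0.427, 0.1882], [0.458, 0.3179]] 0.13841137438295942
strut 613
[0.5098999738693237, 0.24619999527931213] [0.9178000092506409, -0.3970000147819519] [[0.4709, 0.263], [0.5494, 0.229]]
top edge 380 [0.43389999866485596, 0.22110000252723694] [0.23350000381469727, 0.9724000096321106] [[0.4114, 0.1272], [0.457, 0.3171]] 0.13880618948766943
strut 84
[0.5102999806404114, 0.24469999969005585] [0.9169999957084656, -0.39879998564720154] [[0.4719, 0.2614], [0.5478, 0.2285]]
```

View pics/s6.png

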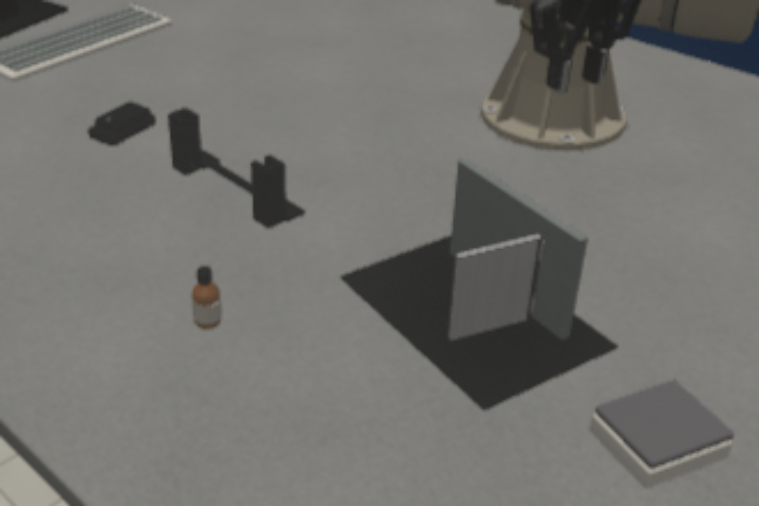

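The screen stands upright on the mat (panel cols 452–585, strut 450–540), wholly on it. The strut-to-panel angle is 99.9°, against 99.8° at the stop.

```bash
python3 -c "
from h import *
print(env.hand_in(),env.get_state()['clock'])"
```

```text
the job is handed in; nothing more can be done
the job is handed in; nothing more can be done
```

The glare screen is standing on the mat with its strut fully out, and the job was handed in at about 18 s of the 72 s allowed.

- **Strut:** I pushed it out with the closed fingers about 73 mm from the hinge until it met its stop, at roughly 1.4 rad true angle. I held about 10–11 N there for about 1.4 s; the highest reading was 11 N, against the 18 N limit.
- **Lift and placing:** I pinched the screen by its top edge, lifted it clear of the rack and turned it about 10° to line up with the mat. On touching down, the tool read about +5 N upward, so the mat briefly took about 14 N counting the screen's weight. I eased that to near zero before letting go.
- **Last checks:**
  - The top and wrist views agree on the screen's pose to about 1–2 mm.
  - Its top edge is at about 138.5 mm, where 139 mm means standing on the mat.
  - The strut makes 99.9° with the panel line, against 99.8° when released at the stop.
  - The whole foot is on the mat with about 30 mm or more to spare.
  - The bottle, mouse and slide box look untouched in the last picture; I did not measure their positions.
  - No check failed or disagreed.

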